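Slide the printing plate home in its holder

TASK

Load the printing plate into the plate holder: with the fingertips, slide the dark steel plate along the aluminium bed, through the narrow gap between the two clamp blocks, until its far edge lies squarely against both stop pins, then leave it there. Push it steadily by its edges only - do not shove it so that it shoots away, do not touch the etched middle of its top face, and do not pinch or lift it. Leave the ink cup, the printing pad and the screwdriver where they are.

Things in the scene. Friction and masses are not known exactly. Their poses are not given: they have to be found in the camera images.
- holder: Plate holder of a pad printer, fixed to the bench: flat aluminium bed 300 mm long (x) by 210 wide (y), 15 thick, with two clamp blocks and a stop bar on it. Origin: centre of its underside, at bench height; x runs from the open loading end (x = -150 mm, near the robot) to the stop bar, y left, z up. The plate slides on its top, z = 15 mm. Home, the plate's centre is at x = 65 mm, y = 0.
- gap_entry (a point): Middle of the entry to the gap, on the bed's top (holder x = 30, y = 0, z = 15 mm); axes as the holder's. The grey clamp blocks run from here 70 mm onward, inner faces 51.5 mm either side of the centre line: a gap of 103 mm, 3 more than the plate; entry corners rounded, radius 6 mm. Blocks 30 mm thick, 22 high above the bed; black thumbscrews stick out sideways to 117 mm from the centre line.
- stop_line (a point): Middle of the line across the faces of the two steel stop pins, on the bed's top (holder x = 120, y = 0, z = 15 mm); axes as the holder's. Pins 35 mm either side of it, on a grey stop bar 20 mm high above the bed that begins 4 mm further on, with a black dial at its right end. With the plate home, 20 mm of its near end still sticks out of the gap, so the fingers need not enter it.
- cliche: Printing plate: loose flat slab of dark steel, 110 mm long (x), 100 wide (y), 10 thick, about 0.75 kg, a pale etched motif in the middle of its top. Starts flat on the bed's loading end, up to 35 mm off the centre line and turned up to 0.4 rad. Origin: centre of its underside; x roughly towards the stop bar, z up. A push of 3 to 7 N slides it, more if it rubs on a block; it stops with the push.
- ink_cup: Bystander: blue round ink cup with a white rim below and a small metal boss on top, 90 mm diameter, 56 mm high, standing on the bench beside the holder. Origin: centre of its underside.
- print_pad: Bystander: brown silicone printing pad, a dome on a plywood disc of 88 mm diameter, 60 mm high, standing on the bench on the other side of the holder. Origin: centre of its underside.
- screwdriver: Bystander: screwdriver 170 mm long, lying on the bench beyond the stop bar, along the bench's y roughly. Origin: its middle, at its underside.
There are look-alikes about, which are no part of the job. Of the things shaped like the cliche, the steel one is meant.

How it is judged:
By the outcome, as a careful person would: the job done as asked, in the order asked, and still so for the second after the job is handed in, with the robot touching nothing.
It also fails if it takes over 64 s, if anything falls off the work surface, if the arm or the gripper's body presses on something with over 40 N, if the wrist force passes 120 N, or if a joint passes its speed limit or range.

ROBOT

A 6-joint arm with a two-finger parallel gripper is mounted at the origin on the work surface. World frame = base frame: x ahead of the robot, y to its left, z up, the work surface at z = 0. Lengths are in m, angles in rad, forces in N, time in s.
With the tool pointing down it reaches from about 0.325 to 0.85 m from the base axis. Payload 15.5 kg.
Tool frame: the origin (TCP) lies at the very end of the fingers, on their centre line; the grasp point (between the pads) lies 19 mm behind it (manip.tcp_to_grasp is the distance from the TCP to the grasp point, in m); z points along the fingers, x is the direction in which the jaws open and shut, and the axes are right-handed (so a half turn about z gives the same grasp; the last joint's range is limited). The gripper opens to 91 mm and grips with 3 to 60 N. Pads are 32 mm wide; open, the fingers measure 118 mm over their backs; the gripper's body (76 mm by 178 mm) begins 60 mm behind the grasp point.
Start: joints at [-1.383, 0.494, 1.345, -0, 1.302, -0.096], TCP at [0.175, -0.6, 0.214] pointing down, gripper open.
Joint ranges: [-2.91, 2.91], [-0.82, 2.16], [0.22, 2.67], [-1.22, 4.37], [0.12, 2.79], [-3.08, 3.08]. Speed limits (rad/s): [1.89, 1.89, 2.57, 3.01, 3.01, 3.01].

INTERFACE

Orientations are given as a rotation vector (axis times angle).
In Python, from cell import manip gives the robot as it stands.
- The arm moves only by the shell command python3 -m handwheel 'ROWS'. ROWS is JSON, a list of rows, each a list of 7 numbers: the shift along the tool's x, y, z in mm, then the turn, a rotation vector about the tool's x, y, z in degrees, then the opening, from 0 (shut) to 1 (fully open). In form: [[tx, ty, tz, rx, ry, rz, grip], ...]. A call has 1 to 20 rows; each row shifts and turns the commanded pose from where the row before left it, along the tool's axes as they then stand; what a row does not reach is not made up. A row lasts 1/10 s, in which the tool goes at most 50 mm and 8.59 degrees, less where a joint would pass 70% of its speed; a pose out of reach is approached as far as the arm can. A call with a gripper value outside its range is refused whole. The fingers move at their own pace and stop on an object; the grip force is fixed at half the most. Time passes only in rows, so rows that do not move let the fingers close. It gives the time, the measured TCP pose, the force and the opening at its end, in the units of the state.
- manip.read_state(): the state, without advancing time (a new reading comes with each control period).
- manip.grab_frame(name): name is "scene" or "side" or "wrist"; returns a dict with "pixels" (420x560x3 uint8, blue, green, red), "camera_matrix" (3x3 intrinsics, pixels), "rvec" (rotation vector, rad) and "tvec" (3), from world to camera coordinates, as OpenCV has them; the wrist camera has in their place "hand_eye" (4x4, takes a point from camera to tool coordinates, whose origin is the TCP and whose axes are the tool frame's). Camera axes: x right, y down, z forward; pixel columns grow to the right and rows downward; lengths in m; the calibration is good to about 2 mm. A picture is of the moment at which its call begins: read the wrist's pose just before it. There is no depth.
- manip.finish_job(): hands the job in, once; it reports no verdict.
The state is a dict: "time_s": time; "qpos": joint angles; "dq": joint speeds; "effort": joint torques, N m; "tcp_pos": TCP position; "tcp_rot": TCP orientation; "ft_force": force on the tool from outside, world axes, zero at the start; "wrist_torque": the same for the moment, N m; "opening": opening from 0.0 (shut) to 1.0 (fully open).
Only numpy, scipy, OpenCV 4.12 (cv2) and the standard library are available. Lean on these libraries where they do the work, as an engineer would, in place of code of your own. Each camera call takes 0.05 s, during which the arm holds its last target. There are 200 camera calls.

## Working session

There is one attempt and no reset: what is moved stays moved. The work goes in short steps, Python scripts to look and compute and a shell command to move; the robot and the scene stay as the last step left them, time stands still between calls to the robot, and variables do not carry over. Pictures are saved under pics/ and viewed, about 8 in all and at most 12, crops included, and the job is handed in when it is done.

```bash
ls; mkdir -p pics
python3 - <<'E'
from cell import manip
import cv2,numpy as np,pickle
s=manip.read_state();print(s)
for n in("scene","side"):
    f=manip.grab_frame(n);cv2.imwrite(f"pics/{n}0.png",f["pixels"]);pickle.dump(f,open(f"{n}0.pkl","wb"));print(n,f["camera_matrix"],f["rvec"],f["tvec"])
E
```

```text
pics
{'time_s': 0.0, 'qpos': array([-1.38253301e+00,  4.94210320e-01,  1.34615395e+00, -1.08034824e-05,
        1.30248525e+00, -9.55289851e-02]), 'dq': array([ 0.0002561 , -0.00011495,  0.00096964, -0.00078609,  0.00110723,
        0.00114441]), 'effort': array([ 2.18761299e-03, -8.78811264e+01, -3.81860268e+01,  7.06098368e-02,
        5.33815159e-02, -6.39274072e-05]), 'tcp_pos': array([ 0.17490769, -0.59962041,  0.21331366]), 'tcp_rot': array([-2.51260374e+00,  1.88445071e+00,  1.46986479e-03]), 'ft_force': array([-0.21767851, -1.08486437,  0.01022171]), 'wrist_torque': array([ 0.00447671, -0.04534498, -0.00902811]), 'opening': 1.001685384445968}
scene [[478.66375092   0.         276.77854512]
 [  0.         478.66375092 203.16983601]
 [  0.           0.           1.        ]] [ 1.2442126   2.0855198  -1.10764917] [ 0.21969994 -0.24940793  1.53316819]
side [[382.77796263   0.         271.86457515]
 [  0.         382.77796263 205.19653625]
 [  0.           0.           1.        ]] [ 0.1772581  -2.78805137  1.36720997] [0.56116585 0.06678057 0.8497231 ]
```

View pics/scene0.png

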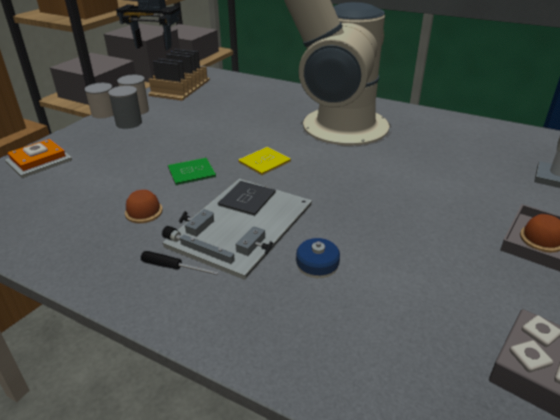

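View pics/side0.png

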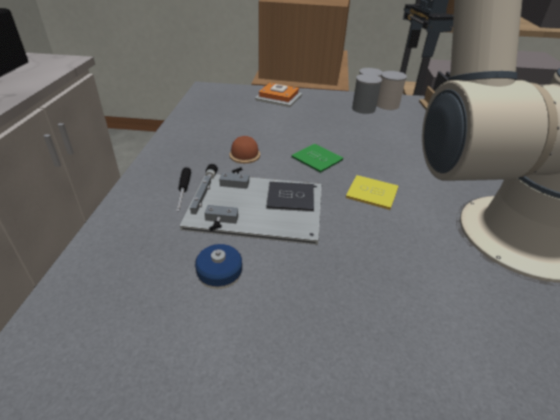

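Plate-shaped things in the scene view: a dark one on the bed at (247,197), a green one at (192,170) and a yellow one at (265,160), the last two on the bench. The dark one fits, being steel and on the bed's loading end. In the side view it is at (291,196). I'll confirm it in an enlarged crop.

Run:
```python
import cv2,pickle,numpy as np
a=pickle.load(open("scene0.pkl","rb"))["pixels"][170:280,155:325]
b=pickle.load(open("side0.pkl","rb"))["pixels"][155:245,175:335]
a=cv2.resize(a,(510,330),interpolation=cv2.INTER_CUBIC);b=cv2.resize(b,(480,270),interpolation=cv2.INTER_CUBIC)
c=np.zeros((600,510,3),np.uint8);c[:330]=a;c[330:,:480]=b
cv2.imwrite("pics/crop.png",c)
```

```text
(no output)
```

View pics/crop.png

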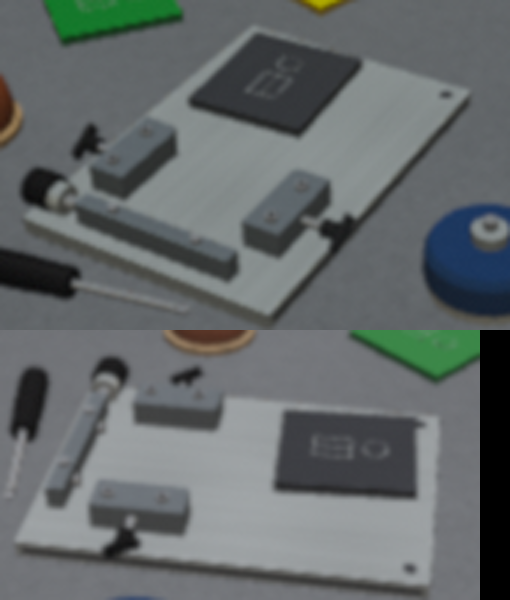

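The crop confirms it: the dark steel slab with the pale motif lies on the loading end, and the dial marks the stop bar's right end. I'll fit the poses from the corners in this crop.

```bash
cat > h.py <<'E'
import numpy as np,cv2,pickle
from scipy.optimize import least_squares
from scipy.spatial.transform import Rotation as R
def proj(f,P):return cv2.projectPoints(np.array(P,float),np.array(f["rvec"],float),np.array(f["tvec"],float),np.array(f["camera_matrix"]),None)[0][:,0]
def place(p,L):
    c,s=np.cos(p[2]),np.sin(p[2]);L=np.array(L,float)
    return np.c_[p[0]+c*L[:,0]-s*L[:,1],p[1]+s*L[:,0]+c*L[:,1],L[:,2]]
def fit(obs,x0):  # obs: list of (frame, local pts, pixels)
    r=lambda p:np.concatenate([(proj(f,place(p,L))-px).ravel() for f,L,px in obs])
    s=least_squares(r,x0,x_scale=[.01,.01,.1],loss='soft_l1');return s.x,np.sqrt(np.mean(r(s.x)**2)),r(s.x)
def rel(h,p):
    d=np.array(p[:2])-h[:2];c,s=np.cos(h[2]),np.sin(h[2])
    return np.array([c*d[0]+s*d[1],-s*d[0]+c*d[1],p[2]-h[2]])
def totool(st,v):return R.from_rotvec(st["tcp_rot"]).inv().apply(v)
def wristframe(f,st):
    T=np.eye(4);T[:3,:3]=R.from_rotvec(st["tcp_rot"]).as_matrix();T[:3,3]=st["tcp_pos"]
    W=np.linalg.inv(T@np.array(f["hand_eye"]));g=dict(f);g["rvec"]=cv2.Rodrigues(W[:3,:3])[0];g["tvec"]=W[:3,3];return g
E
cat > m1.py <<'E'
from h import *
A=pickle.load(open("scene0.pkl","rb"));B=pickle.load(open("side0.pkl","rb"))
a=lambda P:np.array(P)/3+[155,170]-1/3
b=lambda P:(np.array(P)-[0,330])/3+[175,155]-1/3
z=.015
H,e,r=fit([(A,[[-.15,-.105,z],[-.15,.105,z],[.15,.105,z],[.15,-.105,z]],a([(253,25),(470,93),(272,317),(25,213)])),
 (B,[[-.15,-.105,z],[-.15,.105,z],[.15,.105,z]],b([(440,415),(428,585),(16,543)]))],[.5,0,0])
print(H,e,r.round(1))
z=.025
P,e,r=fit([(A,[[-.055,-.05,z],[-.055,.05,z],[.055,.05,z],[.055,-.05,z]],a([(253,33),(362,60),(301,134),(190,102)])),
 (B,[[-.055,-.05,z],[-.055,.05,z],[.055,.05,z],[.055,-.05,z]],b([(416,412),(416,492),(275,490),(283,410)]))],[.4,0,0])
print(P,e,r.round(1));print("rel",rel(H,P)*[1000,1000,57.3])
from cell import manip
st=manip.read_state();print(R.from_rotvec(st["tcp_rot"]).as_matrix().round(3))
print(manip.tcp_to_grasp)
E
python3 m1.py
```

```text
[ 0.60491427 -0.01118603 -0.01334548] 0.6807365713169493 [-0.   0.   0.5 -1.  -0.4 -0.9 -0.5  1.4 -0.2  0.6  1.   0.3 -0.7 -0.2]
[ 0.52750661 -0.04324704  0.06988367] 0.9022051849964624 [ 0.7 -0.2  0.2 -0.6  0.4 -1.6 -0.4 -0.8 -1.   1.4  0.6 -0.3 -0.8 -1.8
 -1.   0.1]
rel [-76.97291088 -33.09117142   4.76903086]
[[ 0.28  -0.96  -0.   ]
 [-0.96  -0.28   0.001]
 [-0.001 -0.    -1.   ]]
0.0188
```

Fit: holder at (0.605, -0.011), yaw -0.8°. The plate sits at holder (-77, -33) mm, turned +4.8°. The plan is to push its right long edge with both fingertips to centre and square it, then push the rear edge home. First I'll hover for a closer wrist look.

```bash
python3 -m handwheel '[[-22,-31,-4,0,0,0,1],[-22,-31,-4,0,0,0,1],[-22,-31,-4,0,0,0,1],[-22,-31,-4,0,0,0,1],[-22,-31,-4,0,0,0,1],[-22,-31,-4,0,0,0,1],[-22,-31,-4,0,0,0,1],[-22,-31,-4,0,0,0,1],[-22,-31,-4,0,0,0,1],[-22,-31,-4,0,0,0,1],[-22,-31,-4,0,0,0,1],[-22,-31,-4,0,0,0,1],[-22,-31,-4,0,0,0,1],[-22,-31,-4,0,0,0,1],[-22,-31,-4,0,0,0,1],[-22,-31,-4,0,0,0,1]]'
python3 -m handwheel '[[0,0,0,0,0,-8,1],[0,0,0,0,0,-8,1],[0,0,0,0,0,-8,1],[0,0,0,0,0,-8,1],[0,0,0,0,0,-8,1],[0,0,0,0,0,-8,1],[0,0,0,0,0,-8,1],[0,0,0,0,0,-8,1],[0,0,0,0,0,-8,1],[0,0,0,0,0,0,1],[0,0,0,0,0,0,1]]'
cat > w.py <<'E'
import sys;from h import *
from cell import manip
st=manip.read_state();f=wristframe(manip.grab_frame("wrist"),st)
n=sys.argv[1];cv2.imwrite(f"pics/{n}.png",f["pixels"]);pickle.dump(f,open(n+".pkl","wb"))
M=R.from_rotvec(st["tcp_rot"]).as_matrix()
print(st["time_s"],st["tcp_pos"].round(4),"heading",np.degrees(np.arctan2(M[1,0],M[0,0])).round(2),"z",M[:,2].round(4),st["ft_force"].round(1),st["qpos"].round(2))
E
python3 w.py w1
```

```text
time_s: 1.7
tcp_pos: [0.5532, -0.1217, 0.2779]
tcp_rot: [2.513, -1.885, -0.001]
ft_force: [1.3, -1.3, -0.5]
opening: 0.999
time_s: 2.8
tcp_pos: [0.5525, -0.1232, 0.2777]
tcp_rot: [-3.141, 0.055, 0.001]
ft_force: [0.3, 0.1, 1.0]
opening: 0.994
2.8 [ 0.5525 -0.1232  0.2777] heading -1.99 z [-4.e-04  1.e-04 -1.e+00] [0.3 0.1 1. ] [-0.32  0.35  1.4   0.    1.39 -0.29]
```

View pics/w1.png

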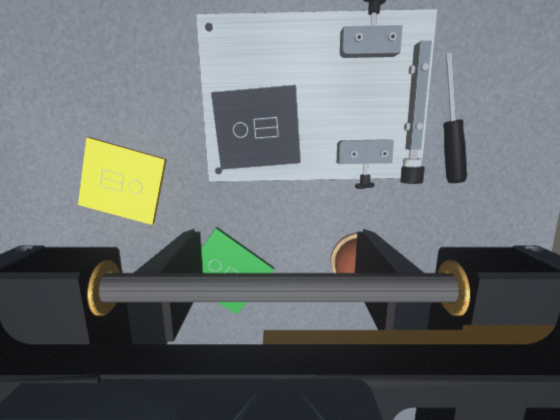

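Run:
```python
import pickle,cv2
p=pickle.load(open("w1.pkl","rb"))["pixels"][0:195,190:450]
cv2.imwrite("pics/w1c.png",cv2.resize(p,None,fx=3,fy=3,interpolation=cv2.INTER_CUBIC))
```

```text
(no output)
```

View pics/w1c.png

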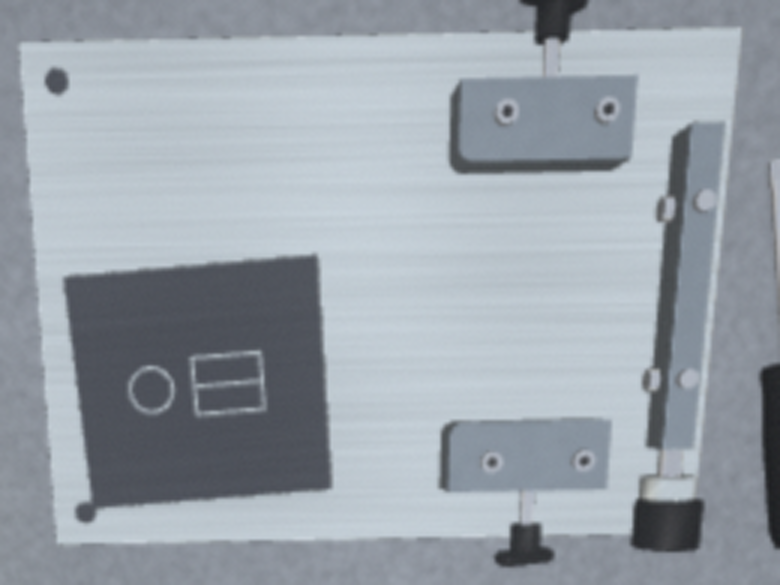

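```bash
cat > m2.py <<'E'
from h import *
exec(open("m1.py").read().split("from cell")[0].split("\n",1)[1].replace("print","(lambda *a:0)"))
f=pickle.load(open("w1.pkl","rb"))
c=lambda P:np.array(P)/3+[190,0]-1/3
z=.015;t=.037
H2,e,r=fit([(f,[[-.15,.105,z],[.15,.105,z],[-.15,-.105,z],[.1,.0515,t],[.1,-.0515,t],[.1,.0815,t],[.1,-.0815,t]],c([(20,44),(741,28),(57,543),(631,159),(610,419),(638,76),(607,488)]))],H)
print(H2,e,r.round(1))
z=.025
P2,e,r=fit([(f,[[-.055,.05,z],[.055,.05,z],[.055,-.05,z],[-.055,-.05,z]],c([(65,277),(318,255),(331,489),(91,507)]))],P)
print(P2,e,r.round(1));print("rel",rel(H2,P2)*[1000,1000,57.3])
E
python3 m2.py
```

```text
[ 0.60426707 -0.01207366 -0.01657371] 0.5633664575059263 [-1.  -0.6  0.7 -0.4 -0.5  1.   0.2 -0.2  0.6  0.5 -0.1 -0.2 -0.1  0.8]
[ 0.52571002 -0.04439605  0.03940761] 0.45562439692050655 [-0.8 -0.7  0.3 -0.2  0.3  0.5  0.1  0.5]
rel [-78.01057757 -33.61987037   3.2077296 ]
```

Wrist fit agrees to about 1 mm: holder yaw -0.95°, plate at holder (-78, -33.6) mm, +3.2°. I'll lower beside its right edge.

```bash
python3 -m handwheel '[[-14,2,30,0,0,-1,0.7],[-14,2,35,0,0,0,0.7],[0,0,40,0,0,0,0.7],[0,0,40,0,0,0,0.7],[0,0,40,0,0,0,0.7],[0,0,35,0,0,0,0.7],[0,0,20,0,0,0,0.7],[0,0,10,0,0,0,0.7],[0,0,5,0,0,0,0.7],[0,0,3,0,0,0,0.7],[0,0,0,0,0,0,0.7]]'
python3 w.py w2
python3 - <<'E'
import cv2
from cell import manip
f=manip.grab_frame("side");cv2.imwrite("pics/s2.png",cv2.resize(f["pixels"][140:260,170:350],None,fx=4,fy=4,interpolation=cv2.INTER_CUBIC))
E
```

```text
time_s: 3.95
tcp_pos: [0.525, -0.1268, 0.0205]
tcp_rot: [3.141, -0.021, 0.002]
ft_force: [-0.9, 0.0, -0.3]
opening: 0.699
3.95 [ 0.525  -0.1268  0.0205] heading -0.77 z [ 1.e-03 -4.e-04 -1.e+00] [-0.9  0.  -0.3] [-0.35  0.64  1.74 -0.    0.75 -0.33]
```

View pics/w2.png

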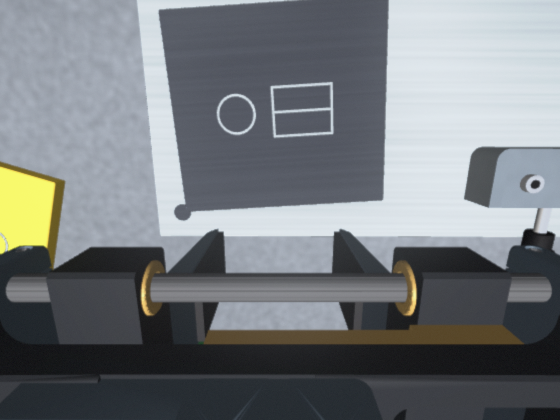

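Wrist view: the fingers stand clear just off the plate's right edge (row ~205), tips at (220,232) and (340,232). I'll push left in stages.

```bash
python3 -m handwheel '[[0,-4,0,0,0,0.2,0.7],[0,-4,0,0,0,0,0.7],[0,-3,0,0,0,0,0.7],[0,-3,0,0,0,0,0.7],[0,-3,0,0,0,0,0.7],[0,-3,0,0,0,0,0.7],[0,-3,0,0,0,0,0.7],[0,-3,0,0,0,0,0.7],[0,-3,0,0,0,0,0.7]]'
python3 -m handwheel '[[0,-3,0,0,0,0,0.7],[0,-3,0,0,0,0,0.7],[0,-3,0,0,0,0,0.7],[0,-3,0,0,0,0,0.7],[0,-2,0,0,0,0,0.7],[0,0,0,0,0,0,0.7]]'
python3 w.py w3
python3 - <<'E'
import cv2
from cell import manip
import pickle
p=pickle.load(open("w3.pkl","rb"))["pixels"];cv2.imwrite("pics/w3b.png",cv2.resize(p[:300],(784,420),interpolation=cv2.INTER_CUBIC))
E
```

```text
time_s: 4.95
tcp_pos: [0.5252, -0.0975, 0.02]
tcp_rot: [3.141, -0.026, 0.001]
ft_force: [-0.1, -5.4, 1.1]
opening: 0.705
time_s: 5.55
tcp_pos: [0.5253, -0.0832, 0.0199]
tcp_rot: [-3.141, 0.026, -0.0]
ft_force: [0.5, -0.7, 1.0]
opening: 0.7
5.55 [ 0.5253 -0.0832  0.0199] heading -0.93 z [ 1.e-04  2.e-04 -1.e+00] [ 0.5 -0.7  1. ] [-0.27  0.64  1.76  0.    0.74 -0.25]
```

View pics/w3b.png

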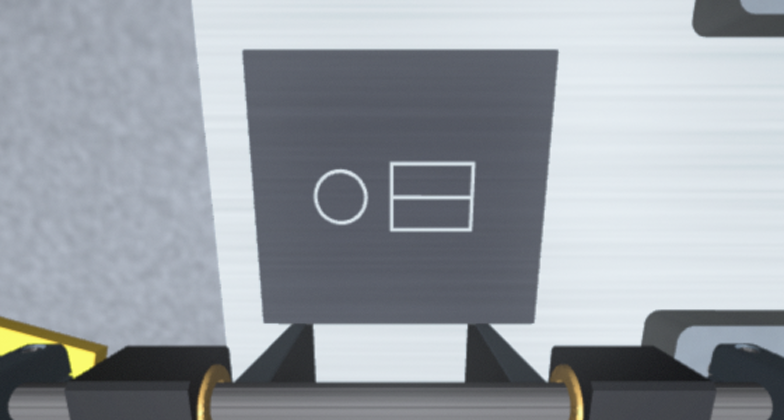

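The plate lies square against both fingers: top-face corners at (243,50), (558,50), (535,323), (264,323) in the 1.4x view, with the blocks' inner bottom edges at rows 36 and 312.

```bash
cat > m3.py <<'E'
from h import *
H=np.array([0.6043,-0.0121,-0.0166])
f=pickle.load(open("w3.pkl","rb"));c=lambda P:np.array(P)/1.4-.15
z=.025
P,e,r=fit([(f,[[-.055,.05,z],[.055,.05,z],[.055,-.05,z],[-.055,-.05,z]],c([(243,50),(558,50),(535,323),(264,323)]))],[.52,-.02,0])
print(P,e,r.round(1),"rel",rel(H,P)*[1000,1000,57.3])
# back-project to plane z
def bp(px,z):
    Rm=cv2.Rodrigues(np.array(f["rvec"]))[0];C=-Rm.T@f["tvec"];K=f["camera_matrix"]
    d=Rm.T@np.linalg.inv(K)@np.r_[px,1];return C+d*(z-C[2])/d[2]
for n,p in dict(Lblk=(720,36),Rblk=(700,312),bedA=(193,0),bedB=(225,335)).items():
    w=bp(c(p),.015);print(n,w.round(4),(rel(H,[*w[:2],0])*1000)[:2].round(1))
E
python3 m3.py
```

```text
[ 0.52954121 -0.0159374  -0.01592633] 1.4661532844735667 [-1.5 -0.6  2.  -0.7  0.7  2.1 -0.9  2.1] rel [-7.46847883e+01 -5.07781258e+00  3.86012323e-02]
Lblk [0.6462 0.0392 0.015 ] [41.  51.9]
Rblk [ 0.6562 -0.0651  0.015 ] [ 52.8 -52.1]
bedA [0.4569 0.0537 0.015 ] [-148.5   63.3]
bedB [ 0.454  -0.0721  0.015 ] [-149.3  -62.5]
```

```bash
python3 -m handwheel '[[0,-2,0,0,0,0,0.7],[0,-2,0,0,0,0,0.7],[0,-1.5,0,0,0,0,0.7],[0,0,0,0,0,0,0.7],[0,0,0,0,0,0,0.7]]'
python3 w.py w4
cat > m4.py <<'E'
import sys
from h import *
n=sys.argv[1];H=np.array([0.6043,-0.0121,-0.0166])
f=pickle.load(open(n+".pkl","rb"));g=cv2.cvtColor(f["pixels"],cv2.COLOR_BGR2GRAY).astype(float)
Rm=cv2.Rodrigues(np.array(f["rvec"]))[0];C=-Rm.T@f["tvec"];K=f["camera_matrix"];print("cam",C.round(3))
def bp(px,z):
    d=Rm.T@np.linalg.inv(K)@np.r_[px,1];w=C+d*(z-C[2])/d[2];return (rel(H,[*w[:2],0])*1000)[:2].round(1)
for col in map(int,sys.argv[2].split(",")):
    p=g[:260,col-1:col+2].mean(1);d=np.diff(p);k=[i for i in range(1,len(d)-1) if abs(d[i])>15 and abs(d[i])>=abs(d[i-1]) and abs(d[i])>abs(d[i+1])]
    print(col,[(i+.5,int(d[i]),bp((col,i+.5),.015).tolist(),bp((col,i+.5),.025).tolist()) for i in k])
E
python3 m4.py w4 240,290,510,530
```

```text
time_s: 6.1
tcp_pos: [0.5252, -0.0779, 0.0199]
tcp_rot: [-3.141, 0.026, 0.0]
ft_force: [0.8, -0.3, -0.0]
opening: 0.702
6.1 [ 0.5252 -0.0779  0.0199] heading -0.94 z [-2.e-04  3.e-04 -1.e+00] [ 0.8 -0.3 -0. ] [-0.26  0.64  1.76  0.    0.74 -0.24]
cam [ 0.526 -0.006  0.19 ]
240 [(34.5, -67, [-98.2, 53.2], [-97.0, 50.4]), (120.5, 86, [-99.5, 11.2], [-98.3, 10.8]), (123.5, -61, [-99.5, 9.6], [-98.3, 9.3]), (156.5, 69, [-100.1, -8.2], [-98.9, -7.4]), (159.5, -64, [-100.2, -9.8], [-98.9, -9.0]), (230.5, 60, [-101.5, -51.7], [-100.2, -48.5])]
290 [(34.5, -67, [-72.7, 53.2], [-73.0, 50.4]), (115.5, 57, [-72.3, 13.8], [-72.6, 13.2]), (117.5, -72, [-72.3, 12.7], [-72.6, 12.3]), (139.5, 56, [-72.2, 1.1], [-72.5, 1.3]), (141.5, -71, [-72.1, 0.0], [-72.5, 0.3]), (162.5, 73, [-72.0, -11.5], [-72.4, -10.6]), (164.5, -72, [-72.0, -12.6], [-72.4, -11.6]), (230.5, 60, [-71.7, -51.7], [-72.0, -48.5])]
510 [(37.5, 99, [39.8, 51.8], [33.0, 49.1]), (229.5, -76, [59.3, -51.0], [51.5, -47.8]), (241.5, 48, [60.8, -58.6], [52.8, -55.0]), (247.5, -23, [61.5, -62.4], [53.5, -58.6])]
530 [(20.5, -25, [48.4, 59.5], [41.1, 56.4]), (37.5, 99, [50.0, 51.8], [42.6, 49.1]), (229.5, -76, [71.2, -51.0], [62.7, -47.8]), (241.5, 49, [72.8, -58.6], [64.2, -54.9]), (244.5, -39, [73.2, -60.5], [64.5, -56.8]), (247.5, -34, [73.6, -62.4], [64.9, -58.6])]
```

Same-image check: the plate's centre is about 0.5 mm left of the gap's centre (plate edges 50.4/-48.5, blocks 51.8/-51.0), and square. I'll retreat, lift and go behind it, turning 90°.

```bash
python3 -m handwheel '[[0,5,0,0,0,0,0.7],[0,15,0,0,0,0,0.7],[0,0,-30,0,0,0,0.7],[0,0,-40,0,0,0,0.7],[0,0,-20,0,0,0,0.7],[-20,-22,0,0,0,8.2,0.7]]'
python3 - <<'E'
from h import *
from cell import manip
s=manip.read_state();M=R.from_rotvec(s["tcp_rot"]).as_matrix();print(s["tcp_pos"],totool(s,np.r_[.4463,-.009,.1]-s["tcp_pos"])*1000,np.degrees(np.arctan2(M[1,0],M[0,0])))
E
```

```text
time_s: 6.75
tcp_pos: [0.5091, -0.0789, 0.1129]
tcp_rot: [3.13, -0.252, 0.012]
ft_force: [1.4, 0.5, -0.2]
opening: 0.698
[ 0.50914875 -0.07888612  0.11286323] [-73.31961823 -58.94284116  12.22586976] -9.20787257280745
```

```bash
python3 -m handwheel '[[-23,-19,0,0,0,0,0.7],[-23,-19,0,0,0,0,0.7],[-22,-18,0,0,0,0,0.7],[0,0,0,0,0,8,0.7],[0,0,0,0,0,8,0.7],[0,0,0,0,0,8,0.7],[0,0,0,0,0,8,0.7],[0,0,0,0,0,8,0.7],[0,0,0,0,0,8,0.7],[0,0,0,0,0,8,0.7],[0,0,0,0,0,8,0.7],[0,0,0,0,0,8,0.7],[0,0,0,0,0,8,0.7],[0,0,0,0,0,0,0.7],[0,0,0,0,0,0,0.7]]'
cat > d.py <<'E'
import sys
from h import *
from cell import manip
t=np.array(eval(sys.argv[1]))
s=manip.read_state();M=R.from_rotvec(s["tcp_rot"]).as_matrix();H=np.array([0.6043,-0.0121,-0.0166])
print(s["tcp_pos"].round(4),"rel",(rel(H,[*s["tcp_pos"][:2],0])*1000)[:2].round(1),"totool",(totool(s,t-s["tcp_pos"])*1000).round(1),"head",np.degrees(np.arctan2(M[1,0],M[0,0])).round(2),M[:,2].round(4),s["ft_force"].round(1))
E
python3 d.py '[.4463,-.009,.0195]'
```

```text
time_s: 8.25
tcp_pos: [0.4472, -0.0103, 0.11]
tcp_rot: [-2.242, 2.2, -0.0]
ft_force: [0.3, 0.0, -1.4]
opening: 0.697
[ 0.4472 -0.0103  0.11  ] rel [-157.1   -0.8] totool [-1.3  0.9 90.5] head -88.92 [ 1.e-04 -0.e+00 -1.e+00] [ 0.3  0.  -1.4]
```

```bash
python3 -m handwheel '[[-1,1,30,0,0,2,0.7],[0,0,35,0,0,0,0.7],[0,0,15,0,0,0,0.7],[0,0,7,0,0,0,0.7],[0,0,3,0,0,0,0.7],[0,0,0,0,0,0,0.7],[0,0,0,0,0,0,0.7]]'
python3 d.py '[.4463,-.009,.0195]';python3 w.py w5
```

```text
time_s: 8.95
tcp_pos: [0.4466, -0.0088, 0.0206]
tcp_rot: [-2.2, 2.242, -0.002]
ft_force: [-0.1, -0.1, -0.3]
opening: 0.697
[ 0.4466 -0.0088  0.0206] rel [-157.7    0.7] totool [0.2 0.3 1.1] head -91.1 [ 1.2e-03 -2.0e-04 -1.0e+00] [-0.1 -0.1 -0.3]
8.95 [ 0.4466 -0.0088  0.0206] heading -91.1 z [ 1.2e-03 -2.0e-04 -1.0e+00] [-0.1 -0.1 -0.3] [-0.15  0.57  1.97  0.    0.59  1.44]
```

View pics/w5.png

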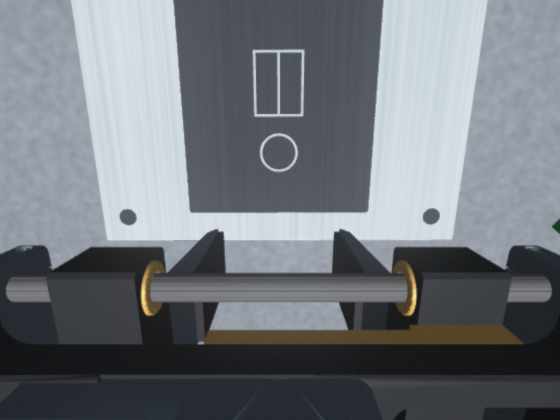

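The wrist view shows the plate centred in front of both fingers (rear edge at row 212, columns 190–370). I'll push forward to just before the gap.

```bash
python3 -m handwheel '[[0,-4,0,0,0,-0.15,0.7],[0,-3,0,0,0,0,0.7],[0,-3,0,0,0,0,0.7],[0,-3,0,0,0,0,0.7],[0,-3,0,0,0,0,0.7],[0,-3,0,0,0,0,0.7],[0,-3,0,0,0,0,0.7],[0,-3,0,0,0,0,0.7],[0,-3,0,0,0,0,0.7],[0,-3,0,0,0,0,0.7],[0,-3,0,0,0,0,0.7],[0,-3,0,0,0,0,0.7],[0,-3,0,0,0,0,0.7],[0,-3,0,0,0,0,0.7],[0,-3,0,0,0,0,0.7],[0,-3,0,0,0,0,0.7],[0,-2,0,0,0,0,0.7],[0,0,0,0,0,0,0.7]]'
python3 d.py '[.4463,-.009,.0195]';python3 w.py w6
```

```text
time_s: 10.8
tcp_pos: [0.4963, -0.0094, 0.0198]
tcp_rot: [2.201, -2.24, -0.002]
ft_force: [-4.1, 0.1, 3.1]
opening: 0.701
[ 0.4963 -0.0094  0.0198] rel [-108.     0.9] totool [ 0.4 50.   0.4] head -90.98 [-2.e-03  3.e-04 -1.e+00] [-4.1  0.1  3.1]
10.8 [ 0.4963 -0.0094  0.0198] heading -90.98 z [-2.e-03  3.e-04 -1.e+00] [-4.1  0.1  3.1] [-0.14  0.61  1.85 -0.    0.68  1.45]
```

View pics/w6.png

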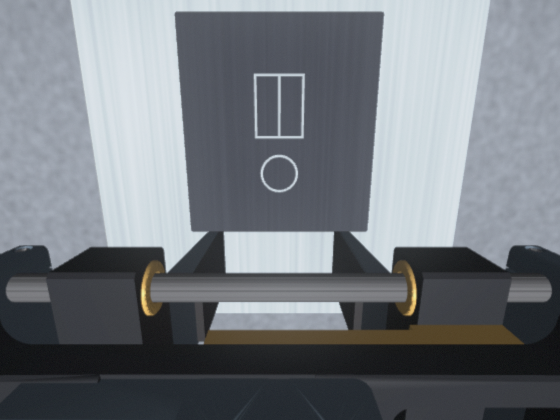

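Square on both fingers. I'll enter the gap slowly, watching the force.

```bash
python3 -m handwheel '[[0,-2,0,0,0,0,0.7],[0,-2,0,0,0,0,0.7],[0,-2,0,0,0,0,0.7],[0,-2,0,0,0,0,0.7],[0,-2,0,0,0,0,0.7],[0,-2,0,0,0,0,0.7],[0,-2,0,0,0,0,0.7],[0,-2,0,0,0,0,0.7]]'
python3 -m handwheel '[[0,-2,0,0,0,0,0.7],[0,-2,0,0,0,0,0.7],[0,-2,0,0,0,0,0.7],[0,-2,0,0,0,0,0.7],[0,-2,0,0,0,0,0.7]]'
python3 w.py w7; python3 m4.py w7 200 >/dev/null; python3 d.py '[.4463,-.009,.0195]'
```

```text
time_s: 11.65
tcp_pos: [0.5121, -0.0097, 0.0198]
tcp_rot: [2.201, -2.24, -0.002]
ft_force: [-6.0, -0.6, 3.2]
opening: 0.701
time_s: 12.15
tcp_pos: [0.5221, -0.0099, 0.0197]
tcp_rot: [2.201, -2.239, -0.002]
ft_force: [-6.3, -0.6, 4.2]
opening: 0.701
12.15 [ 0.5221 -0.0099  0.0197] heading -90.98 z [-2.e-03  2.e-04 -1.e+00] [-6.3 -0.6  4.2] [-0.13  0.63  1.78 -0.    0.73  1.45]
[ 0.5226 -0.0099  0.0198] rel [-81.7   0.8] totool [ 0.4 76.3  0.4] head -90.99 [-1.5e-03  2.0e-04 -1.0e+00] [-4.4  0.4  2.6]
```

In the gap (front about 14 mm past the entry) with no rise in force.

```bash
python3 -m handwheel '[[0,-3,0,0,0,0,0.7],[0,-3,0,0,0,0,0.7],[0,-3,0,0,0,0,0.7],[0,-3,0,0,0,0,0.7],[0,-3,0,0,0,0,0.7],[0,-3,0,0,0,0,0.7],[0,-3,0,0,0,0,0.7],[0,-3,0,0,0,0,0.7],[0,-3,0,0,0,0,0.7],[0,-3,0,0,0,0,0.7]]'
python3 -m handwheel '[[0,-3,0,0,0,0,0.7],[0,-3,0,0,0,0,0.7],[0,-3,0,0,0,0,0.7],[0,-3,0,0,0,0,0.7],[0,-3,0,0,0,0,0.7],[0,-3,0,0,0,0,0.7],[0,-3,0,0,0,0,0.7],[0,-3,0,0,0,0,0.7],[0,-3,0,0,0,0,0.7],[0,-3,0,0,0,0,0.7],[0,-3,0,0,0,0,0.7]]'
python3 w.py w8;python3 d.py '[.4463,-.009,.0195]'
```

```text
time_s: 13.2
tcp_pos: [0.5522, -0.0104, 0.0197]
tcp_rot: [2.201, -2.24, -0.002]
ft_force: [-5.4, 0.7, 3.1]
opening: 0.7
time_s: 14.3
tcp_pos: [0.5852, -0.011, 0.0197]
tcp_rot: [2.201, -2.24, -0.002]
ft_force: [-5.6, 0.7, 3.7]
opening: 0.698
14.3 [ 0.5852 -0.011   0.0197] heading -90.99 z [-1.9e-03  2.0e-04 -1.0e+00] [-5.6  0.7  3.7] [-0.12  0.69  1.62 -0.    0.83  1.47]
[ 0.5859 -0.0111  0.0198] rel [-18.4   0.7] totool [  0.3 139.6   0.4] head -90.99 [-1.1e-03  1.0e-04 -1.0e+00] [-3.6 -0.   1.2]
```

View pics/w8.png

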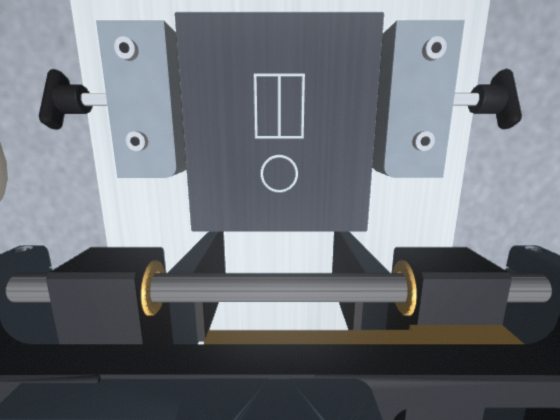

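Plate runs centred between the blocks, about 12 mm from home. I'll take the last stretch in short steps, watching for the force to rise at the pins.

```bash
python3 -m handwheel '[[0,-2,0,0,0,0,0.7],[0,-2,0,0,0,0,0.7],[0,-2,0,0,0,0,0.7],[0,-2,0,0,0,0,0.7],[0,-1,0,0,0,0,0.7]]'
for i in 1; do python3 -m handwheel '[[0,-1,0,0,0,0,0.7]]'; done
python3 -m handwheel '[[0,-1,0,0,0,0,0.7]]'; python3 d.py '[.4463,-.009,.0195]'
```

```text
time_s: 14.85
tcp_pos: [0.5944, -0.0112, 0.0197]
tcp_rot: [2.202, -2.24, -0.002]
ft_force: [-5.8, -0.6, 2.6]
opening: 0.7
time_s: 14.95
tcp_pos: [0.5953, -0.0112, 0.0197]
tcp_rot: [2.202, -2.24, -0.002]
ft_force: [-6.1, 0.0, 3.8]
opening: 0.701
time_s: 15.05
tcp_pos: [0.5963, -0.0112, 0.0197]
tcp_rot: [2.202, -2.24, -0.002]
ft_force: [-6.0, -0.8, 2.9]
opening: 0.697
[ 0.5963 -0.0112  0.0197] rel [-8.1  0.8] totool [  0.4 150.    0.5] head -90.98 [-1.6e-03  1.0e-04 -1.0e+00] [-6.  -0.8  2.9]
```

```bash
python3 -m handwheel '[[0,-1,0,0,0,0,0.7]]'; python3 -m handwheel '[[0,-0.5,0,0,0,0,0.7]]';python3 d.py '[.4463,-.009,.0195]'
```

```text
time_s: 15.15
tcp_pos: [0.5973, -0.0112, 0.0197]
tcp_rot: [2.202, -2.24, -0.002]
ft_force: [-5.4, -0.3, 3.2]
opening: 0.7
time_s: 15.25
tcp_pos: [0.5977, -0.0112, 0.0197]
tcp_rot: [2.201, -2.24, -0.002]
ft_force: [-8.4, -0.6, 4.8]
opening: 0.702
[ 0.5977 -0.0112  0.0197] rel [-6.6  0.8] totool [  0.4 151.4   0.5] head -90.99 [-1.8e-03  2.0e-04 -1.0e+00] [-8.4 -0.6  4.8]
```

```bash
python3 -m handwheel '[[0,-0.3,0,0,0,0,0.7],[0,0,0,0,0,0,0.7]]'; python3 -m handwheel '[[0,-0.3,0,0,0,0,0.7],[0,0,0,0,0,0,0.7]]'; python3 -c "
from cell import manip;s=manip.read_state();print(s['ft_force'],s['wrist_torque'])"
```

```text
time_s: 15.45
tcp_pos: [0.5977, -0.0112, 0.0197]
tcp_rot: [2.201, -2.239, -0.003]
ft_force: [-6.9, 0.0, 5.3]
opening: 0.698
time_s: 15.65
tcp_pos: [0.5977, -0.0112, 0.0197]
tcp_rot: [2.201, -2.239, -0.003]
ft_force: [-8.8, 0.8, 6.0]
opening: 0.697
[-8.77409666  0.77943166  5.97092687] [-0.05227658  1.59941943 -0.03036353]
```

The TCP has stopped advancing, so it is against the pins. A little more, to seat both.

```bash
python3 -m handwheel '[[0,-0.5,0,0,0,0,0.7],[0,-0.5,0,0,0,0,0.7],[0,0,0,0,0,0,0.7]]'; python3 -m handwheel '[[0,-0.5,0,0,0,0,0.7],[0,-0.5,0,0,0,0,0.7],[0,0,0,0,0,0,0.7]]'; python3 d.py '[.4463,-.009,.0195]'; python3 -c "
from cell import manip;s=manip.read_state();print(s['ft_force'],s['wrist_torque'])"
```

```text
time_s: 15.95
tcp_pos: [0.5978, -0.0112, 0.0196]
tcp_rot: [2.2, -2.238, -0.005]
ft_force: [-14.0, -0.1, 10.4]
opening: 0.703
time_s: 16.25
tcp_pos: [0.5979, -0.0112, 0.0195]
tcp_rot: [2.199, -2.237, -0.007]
ft_force: [-17.7, -1.2, 12.9]
opening: 0.7
[ 0.5979 -0.0112  0.0195] rel [-6.4  0.8] totool [  0.4 151.6   0.9] head -90.98 [-6.1e-03  3.0e-04 -1.0e+00] [-17.7  -1.2  12.9]
[-17.66380014  -1.16860384  12.85807748] [-0.22156708  3.13801907 -0.03002   ]
```

Firmly stopped at 18 N with no yaw moment. I'll back off gently and look.

```bash
python3 -m handwheel '[[0,1,0,0,0,0,0.7],[0,1.5,0,0,0,0,0.7],[0,3,0,0,0,0,0.7],[0,8,0,0,0,0,0.7],[0,15,0,0,0,0,0.7],[0,15,-10,0,0,0,0.7],[0,0,-40,0,0,0,0.7],[0,0,-40,0,0,0,0.7],[0,0,-40,0,0,0,0.7],[0,0,-20,0,0,0,0.7],[0,0,0,0,0,0,0.7],[0,0,0,0,0,0,0.7]]'; python3 w.py w9
python3 -c "
import cv2,pickle
p=pickle.load(open('w9.pkl','rb'))['pixels'][0:240,130:430];cv2.imwrite('pics/w9c.png',cv2.resize(p,(750,600),interpolation=cv2.INTER_CUBIC))"
```

```text
time_s: 17.45
tcp_pos: [0.5575, -0.0106, 0.1699]
tcp_rot: [-2.202, 2.24, -0.001]
ft_force: [0.3, -0.7, -0.1]
opening: 0.696
17.45 [ 0.5575 -0.0106  0.1699] heading -90.99 z [ 9.e-04 -1.e-04 -1.e+00] [ 0.3 -0.7 -0.1] [-0.13  0.45  1.57  0.    1.12  1.46]
```

View pics/w9c.png

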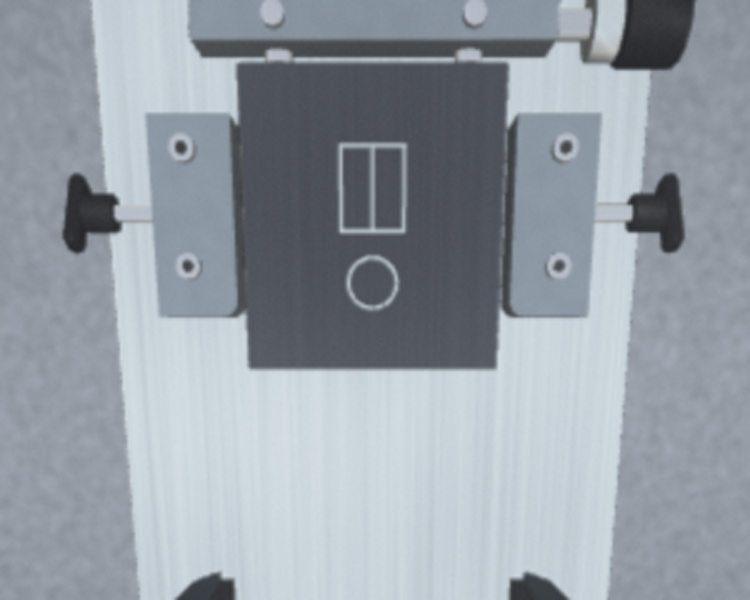

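The plate sits against both pins: pins at (278,55) and (468,55), far edge level at row 62, rear edge level at row 368. It is clear between the blocks, and the gripper touches nothing. Handing in.

```bash
python3 -c "
from cell import manip;print(manip.finish_job())"
```

```text
the job is handed in; nothing more can be done
None
```

The steel plate is home: its far edge lies against both stop pins, and I handed the job in at about 17.5 s of the 64 s allowed.

- **What I did:** With both fingertips on its right edge, I pushed the plate to the centre line and square. Then I pushed its rear edge through the gap at 20–30 mm/s until it stopped on the pins. I never gripped or lifted it, and the fingers stayed off its top face.
- **Forces:** The push took about 6 N through the gap, with no sign of rubbing on the blocks. At the pins it rose to about 18 N with the tool stopped and almost no twisting moment, then I backed the fingers off and lifted clear.
- **Last picture:** The far and rear edges are level with the stop bar, both pins meet the plate, and there is a sliver of clearance at each block. The gripper was well clear and the force reading was near zero.
- **Disagreements:** Camera fits of the plate's position differed by 1–2 mm between views, and its early angle by about 1.5°. Comparing the plate with the blocks in the same picture settled the centring.
- **Not checked:** I took no final picture of the ink cup, the pad or the screwdriver. The arm's path stayed clear of them.

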